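Check a fused glass tile for stress in the strain viewer

TASK

Check the red and amber fused glass tile for stress. First take the polarising filter with the orange tab from its wooden stand and slide it down into the empty aluminium holder of the strain viewer, lowering it in the hand right to the bottom and not letting it drop. Then lift the red tile out of the rack and finish holding it still in the air between the lit window and the filter: upright, square to the window, centred on it and about midway, without knocking the glass against the viewer or disturbing the other tiles and things.

Things in the scene. Friction and masses are not known exactly. Their poses are not given: they have to be found in the camera images.
- filter_mid (a point): centre of the polarising filter's frame: black, 100 mm wide (own x), 10 thick (own y), 100 high (own z, up), dark grey pane. An orange grip tab 40 wide, 10 thick, 20 high stands mid on its upper edge: underside 50 mm below this point, frame top 50 and tab top 70 above it. About 130 g, loose, upright in its stand; front and back alike.
- filter_stand: low dark wooden stand, fixed, 120 x 44 x 40 mm high, with a slot along own x, 13 mm wide and 30 mm deep, in which the filter starts. Origin in the middle of its underside.
- holder_floor (a point): middle of the floor of the viewer's filter holder, 80 mm above the table: where the middle of the filter's underside rests when home. Axes as view_point. The slot, open at the top, is 106 mm long (x) and 14 wide (y); its two aluminium side channels rise 70 mm above this floor, then flare out to a mouth 83 mm above it; open in the middle, room for fingers.
- view_point (a point): the point in the air where the tile's centre belongs: on the axis of the lit window, at the window's mid height (130 mm above the table), midway between window and filter. Own y points level to the lit window, whose face is 100 mm away; the filter holder is 100 mm away towards -y; own x is level along the window, z up. Its yaw varies.
- viewer: the strain viewer, fixed. Lamp housing white, 150 mm wide, top 210 mm above the table, lit window 110 wide and 140 high; aluminium filter holder opposite; small black camera beyond the holder, top 152 mm above the table; all on a dark base plate 170 wide, 15 mm thick. Origin on the table under view_point, same axes.
- tile_red_mid (a point): centre of the red tile with amber frit: a fused glass plate 80 mm wide (own x), 10 thick (own y), 120 high (own z, up), about 240 g, standing upright on edge and loose in one of the rack's three slots, its underside 12 mm above the table. Front and back alike.
- rack: plywood comb rack, fixed: base 100 x 200 x 12 mm, two upright boards with three 13 mm slots at 60 mm pitch along its own y, slots open at the top 70 mm above the table. Origin in the middle of its underside. Its slots hold the red, the green and the blue tile in any order.
- tile_green: green fused tile, same size as the red, in another slot of the rack; leave it. Origin in the middle of its underside.
- tile_blue: blue fused tile, same size as the red, in another slot of the rack; leave it. Origin in the middle of its underside.
- jar_amber: glass jar of amber frit, 64 mm across, 85 mm high, standing behind; leave it. Origin at its underside.
- jar_red: glass jar of red frit, 64 mm across, 85 mm high, standing behind; leave it. Origin at its underside.
- brush: brush lying on the table behind; leave it.
- scoop: metal scoop lying on the table near the robot on its left; leave it.
- kiln_post: white ceramic kiln post, 40 mm across, 60 mm high, on the right near the robot; leave it.
Not all that is in view belongs to the job. Leave any yellow look-alike of the part that bears filter_mid alone.

How it is judged:
On the way, in this order (a step that is already met when the one before it is completed fails the run):
1. the filter is lowered, still in the fingers, to the bottom of the holder (z of filter_mid in the frame of holder_floor between 0.045 and 0.058 m and horizontal distance between filter_mid and holder_floor below 0.01 m and contact force between the fingers and filter above 0.5 N), for 0.05 s.
2. the filter is let go, home in the holder, and the red tile is held clear of the rack (z of filter_mid in the frame of holder_floor below 0.054 m and horizontal distance between filter_mid and holder_floor below 0.01 m and contact force between the fingers and filter below 0.1 N and contact force between the fingers and tile_red above 1 N and height (world z) of tile_red_mid above 0.1 m and contact force between tile_red and rack below 0.1 N), for 0.1 s.
At the end, for the whole second after the job is handed in: Red tile held still in the fingers, touching nothing else, its centre within 12 mm sideways and in height and 25 mm along the axis of the view point, upright and square to the window within 8 degrees; filter let go, home in its holder (within 4 mm of the bottom) (x of tile_red_mid in the frame of view_point between -0.012 and 0.012 m and z of tile_red_mid in the frame of view_point between -0.012 and 0.012 m and y of tile_red_mid in the frame of view_point between -0.025 and 0.025 m and angle between the y axis of tile_red_mid and the y axis of view_point, either way round below 0.14 rad and angle between tile_red_mid's own z axis and vertical below 0.14 rad and contact force between the fingers and tile_red above 1 N and contact force between tile_red and viewer below 0.1 N and contact force between each of tile_red, the arm, the fingers and filter below 0.1 N and linear speed of tile_red below 0.02 m/s and angular speed of tile_red below 0.15 rad/s and z of filter_mid in the frame of holder_floor below 0.054 m and horizontal distance between filter_mid and holder_floor below 0.01 m); the arm keeps its last pose, push and grip.
It fails at once if the red tile is knocked against the viewer or the filter (contact force between tile_red and viewer above 3 N or contact force between tile_red and filter above 3 N).
It fails at once if the green or blue tile is moved by more than 20 mm (distance of any of tile_green, tile_blue from where it was at the start of the episode above 0.02 m).
It fails at once if a jar, the brush, the scoop or the kiln post is moved by more than 30 mm (distance of any of jar_amber, jar_red, brush, scoop, kiln_post from where it was at the start of the episode above 0.03 m).
It also fails if it takes over 58 s, if anything falls off the work surface, if the arm or the gripper's body presses on something with over 40 N, if the wrist force passes 120 N, or if a joint passes its speed limit or range.

ROBOT

A 7-joint arm with a two-finger parallel gripper is mounted at the origin on the work surface. World frame = base frame: x ahead of the robot, y to its left, z up, the work surface at z = 0. Lengths are in m, angles in rad, forces in N, time in s.
With the tool pointing down it reaches from about 0.35 to 0.9 m from the base axis. Payload 8.1 kg.
Tool frame: the origin (TCP) lies on the centre line of the jaws, within the pads' length; the fingertips stand 19 mm ahead of it and the grasp point (between the pads) is the TCP (arm.tip_reach is the distance from the TCP to the fingertips, in m); z points along the fingers, y is the line along which they close (so a half turn about z gives the same grasp; the last joint's range is limited). The gripper opens to 92 mm and grips with 3 to 60 N. Pads are 19 mm wide; open, the fingers measure 130 mm over their backs; the gripper's body (75 mm by 190 mm) begins 47 mm behind the grasp point.
Start: joints at [1.108, 0.434, 0.025, 1.573, -0.012, 1.134, -0.075], TCP at [0.22, -0.585, 0.246] pointing down, gripper open.
Joint ranges: [-2.62, 2.62], [-0.44, 2.09], [-1.27, 1.32], [0.08, 2.57], [-1.32, 4.46], [0.12, 2], [-2.74, 2.74]. Speed limits (rad/s): [2.22, 2.22, 3.01, 3.01, 3.14, 3.14, 3.14].

INTERFACE

Orientations are given as a rotation vector (axis times angle).
In Python, from cell import arm gives the robot as it stands.
- The arm moves only by the tool arm_command, never from a script. Its argument "targets" is a list that holds one entry, the list of rows, each a list of 6 numbers: the shift along the tool's x, y, z in m, then the turn, a rotation vector about the tool's x, y, z in rad. A call has 1 to 10 rows; each row shifts and turns the commanded pose from where the row before left it, along the tool's axes as they then stand; what a row does not reach is not made up. A row lasts 1/8 s, in which the tool goes at most 62.5 mm and 10.7 degrees, less where a joint would pass 70% of its speed; a pose out of reach is approached as far as the arm can. A call with a gripper value outside its range is refused whole. "jaw" is the finger opening in m, from 0 to 0.0918, set as the call begins (left out, the last holds). The fingers move at their own pace and stop on an object; "newtons" is the grip in N (left out, the last holds). Time passes only in rows, so rows that do not move let the fingers close. It gives the time, the measured TCP pose, the force, the opening and the grip force at its end, in the units of the state.
- arm.observe(): the state, without advancing time (a new reading comes with each control period).
- arm.get_image(name): name is "scene" or "top" or "wrist"; returns a dict with "pixels" (480x640x3 uint8, red, green, blue), "z_map" (480x640 float32, m along the optical axis (not along the pixel's ray), 0 where there is no reading), "fx", "fy", "cx", "cy" (pixels), "xyz" and "rotation" of the camera in the world; the wrist camera has in their place "T_tool_cam" (4x4, takes a point from camera to tool coordinates, whose origin is the TCP and whose axes are the flange's). Camera axes: x right, y down, z forward; pixel columns grow to the right and rows downward; lengths in m; the calibration is good to about 2 mm. A picture is of the moment at which its call begins: read the wrist's pose just before it.
- arm.sign_off(): hands the job in; it is judged then, once.
The state is a dict: "clock": time; "joints": joint angles; "dq": joint speeds; "joint_efforts": joint torques, N m; "position": TCP position; "ee_rot": TCP orientation; "force": force on the tool from outside, world axes, zero at the start; "ft_torque": the same for the moment, N m; "width": opening from 0.0 (shut) to 1.0 (fully open); "gripper_force": force on a finger pad.
Only numpy, scipy, OpenCV 4.12 (cv2) and the standard library are available. Lean on these libraries where they do the work, as an engineer would, in place of code of your own. Each camera call takes 0.05 s, during which the arm holds its last target. There are 200 camera calls.

## Working session

There is one attempt and no reset: what is moved stays moved. The work goes in short steps, Python scripts to look and compute and a tool call to move; the robot and the scene stay as the last step left them, time stands still between calls to the robot, and variables do not carry over. Pictures are saved under pics/ and viewed, at most 10 in all, crops included, and the job is handed in when it is done.

Besides the shell and the picture viewer there is one more tool, called after ">>>" as a command line: name --argument value ..., lists and objects as JSON in quotes. arm_command: Moves the arm, as the interface text tells. Its arguments: {"type":"object","properties":{"targets":{"type":"array","items":{"type":"array","items":{"type":"array","items":{"type":"number"}}}},"jaw":{"type":"number"},"newtons":{"type":"number"}},"required":["targets"]}

```bash
ls; mkdir -p pics
cat > h.py <<'E'
import numpy as np,cv2
from scipy.spatial.transform import Rotation as R
from cell import arm
def save(n,im): cv2.imwrite(n,im['pixels'][:,:,::-1])
def rot(im):
    r=np.array(im['rotation'],float)
    return r if r.shape==(3,3) else R.from_rotvec(r).as_matrix() if r.size==3 else R.from_quat(r).as_matrix()
def cloud(im):
    z=im['z_map'];v,u=np.mgrid[:z.shape[0],:z.shape[1]]
    p=np.stack([(u-im['cx'])/im['fx']*z,(v-im['cy'])/im['fy']*z,z],-1)
    if 'T_tool_cam' in im:
        s=arm.observe();T=np.array(im['T_tool_cam']);p=p@T[:3,:3].T+T[:3,3]
        return p@R.from_rotvec(s['ee_rot']).as_matrix().T+np.array(s['position'])
    return p@rot(im).T+np.array(im['xyz'])
E
python3 - <<'E'
from h import *
print(arm.observe())
for n in('scene','top'):
    im=arm.get_image(n);save(f'pics/{n}0.png',im);np.savez(f'{n}0.npz',**im)
    print(n,im['fx'],im['cx'],im['xyz'],im['rotation'])
E
```

```text
pics
{'clock': 0.0, 'joints': array([ 1.10837598,  0.43522771,  0.02501382,  1.57409736, -0.01159096,
        1.13397777, -0.07509655]), 'dq': array([ 0.00063325,  0.00020268, -0.00043684, -0.00092468,  0.00110709,
       -0.00039289,  0.00108097]), 'joint_efforts': array([ 1.61364427e-03, -6.67864537e+01,  9.86200422e-01, -3.14470553e+01,
       -6.04863628e-02,  4.29254025e-02,  2.14150327e-04]), 'position': array([ 0.21982378, -0.58455931,  0.24494238]), 'ee_rot': array([-3.08943754e+00, -5.61737887e-01,  6.96189013e-04]), 'force': array([-0.11335212, -0.21111228,  0.26540871]), 'ft_torque': array([ 0.01028985, -0.02188566, -0.00167959]), 'gripper_force': 0.0, 'width': 1.0006032453809839}
scene 486.90155422845754 322.9915421554868 [ 0.90349227 -0.52611884  1.04997184] [-2.42481434 -0.75459418  0.25885087]
top 466.59655413637455 320.68910181014087 [0.36147571 0.00974503 1.44255273] [-2.15908108  2.15927525 -0.13567181]
```

View pics/scene0.png

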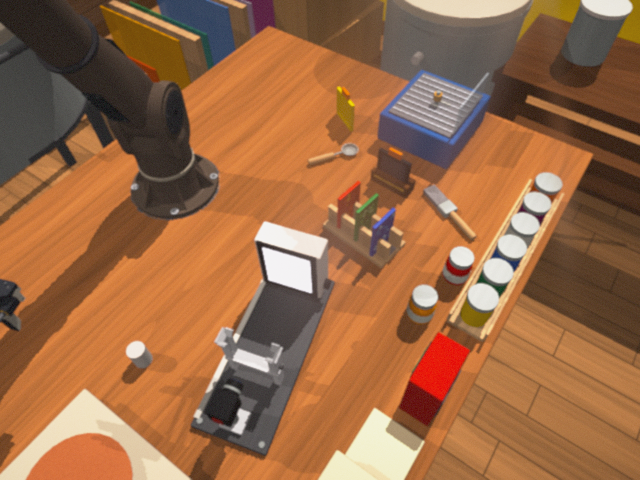

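View pics/top0.png

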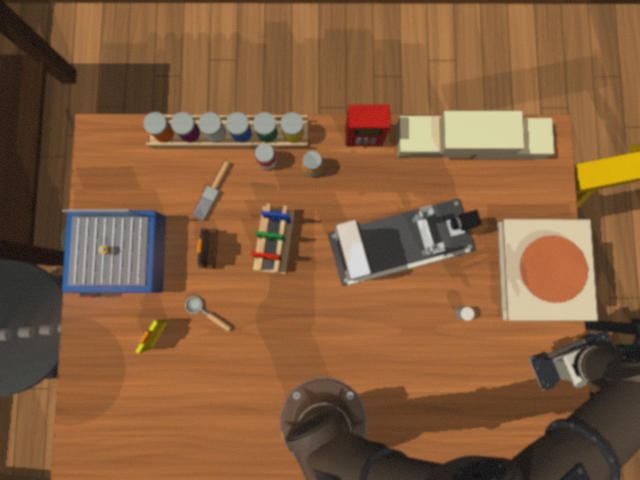

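The dark filter stands in its dark stand at scene (397,165) and top (205,247). Candidates for the filter:
- The black one with the orange tab at top (205,247), which matches the description.
- The yellow look-alike with an orange tab at top (150,337) and scene (345,107), to be left alone.

Candidates for the red tile:
- The red plate in the rack at top (267,255) and scene (348,200).
- The red box at top (368,125) and the red jar at top (265,155), neither of which fits.

The viewer's lamp is at top (352,248), its holder at about (428,228) and its camera at (465,220).

```bash
cat > m.py <<'E'
from h import *
def show(name,P,m):
    q=P[m]; c=np.median(q,0); r=cv2.minAreaRect(q[:,:2].astype(np.float32)*1000)
    print(name,len(q),'med',c.round(4),'rect c',np.round(r[0],1),'size',np.round(r[1],1),'ang',round(r[2],1),'z',np.percentile(q[:,2],[2,98]).round(3))
for n in('top','scene'):
    im=dict(np.load(f'{n}0.npz')); P=cloud(im); px=im['pixels']; H=cv2.cvtColor(px,cv2.COLOR_RGB2HSV); h,s,v=H[...,0].astype(int),H[...,1],H[...,2]
    z=P[...,2];x=P[...,0];y=P[...,1]
    print(n)
    rack=(abs(x-.45)<.2)&(abs(y-.13)<.2)&(z>.08)&(z<.2)
    for nm,lo,hi in(('green',45,80),('blue',105,130)): show(nm,P,rack&(h>lo)&(h<hi)&(s>120)&(z>.1))
    show('red',P,rack&((h<6)|(h>172))&(s>150)&(z>.1))
    show('filt',P,(abs(x-.42)<.1)&(abs(y-.36)<.08)&(z>.08)&(z<.2))
    show('tab',P,(abs(x-.42)<.1)&(abs(y-.36)<.08)&(z>.08)&(z<.2)&(s>150)&(v>120))
    show('stand',P,(abs(x-.42)<.1)&(abs(y-.36)<.08)&(z>.025)&(z<.05))
    V=(abs(x-.42)<.2)&(y<-.02)&(y>-.5)
    show('lamp',P,V&(z>.19)&(z<.23))
    show('cup',P,V&(y<-.2)&(z>.14)&(z<.18))
    show('base',P,V&(z>.011)&(z<.022))
im=dict(np.load('top0.npz'));px=im['pixels']
a=cv2.resize(px[200:300,185:305],None,fx=3.3,fy=3.3,interpolation=3);b=cv2.resize(px[190:290,325:485],None,fx=3.3,fy=3.3,interpolation=3)
s=np.load('scene0.npz')['pixels'];c=cv2.resize(s[70:270,310:510],(330,330),interpolation=3)
cv2.imwrite('pics/crop.png',np.hstack([a[:,:,::-1][:330],c[:,:,::-1]]))
E
python3 m.py
```

```text
top
green 98 med [0.5423 0.1501 0.1304] rect c [543.1 153.1] size [75.   9.4] ang 83.3 z [0.104 0.137]
blue 112 med [0.5998 0.1337 0.1298] rect c [601.7 136.4] size [76.3 10.4] ang 82.8 z [0.103 0.138]
red 97 med [0.4832 0.1606 0.1313] rect c [484.6 163.3] size [75.1  9.9] ang 82.6 z [0.105 0.138]
filt 127 med [0.4945 0.3511 0.1111] rect c [491. 353.] size [11.1 58.1] ang 86.3 z [0.081 0.135]
tab 43 med [0.5058 0.3513 0.1294] rect c [505.2 351.7] size [29.5 10.5] ang 0.3 z [0.117 0.136]
stand 191 med [0.4854 0.3414 0.0392] rect c [488.2 351.8] size [44.4 66.9] ang 83.3 z [0.027 0.046]
lamp 1277 med [ 0.4941 -0.081   0.2102] rect c [494.5 -81.3] size [149.8  60.3] ang 15.1 z [0.204 0.215]
cup 598 med [ 0.5808 -0.3888  0.1527] rect c [ 570.9 -361.2] size [131.3 163.8] ang 15.6 z [0.141 0.165]
base 4208 med [ 0.531  -0.239   0.0159] rect c [ 460.9 -244.8] size [316.6 444.2] ang 0.0 z [0.011 0.021]
scene
green 30 med [0.5477 0.1691 0.1319] rect c [547.6 159.6] size [69.2  7.5] ang 83.4 z [0.128 0.134]
blue 65 med [0.6054 0.1403 0.1318] rect c [605.1 140.3] size [73.9  6.5] ang 82.6 z [0.128 0.135]
red 56 med [0.4878 0.1587 0.1311] rect c [487.9 163. ] size [75.7  7. ] ang 81.8 z [0.104 0.135]
filt 239 med [0.4965 0.3497 0.1065] rect c [489.7 352. ] size [15.7 60.5] ang 87.6 z [0.08  0.131]
tab 66 med [0.5073 0.3488 0.1264] rect c [506.7 351. ] size [14.2 26.8] ang 84.9 z [0.112 0.132]
stand 238 med [0.4888 0.3387 0.0391] rect c [488.4 341.2] size [28.2 62.6] ang 85.4 z [0.026 0.048]
lamp 1874 med [ 0.5017 -0.0861  0.2095] rect c [496.5 -82.7] size [150.3  63.1] ang 14.9 z [0.192 0.213]
cup 1352 med [ 0.5839 -0.3964  0.1519] rect c [ 572.  -362.2] size [131.1 165.1] ang 15.7 z [0.141 0.163]
base 7967 med [ 0.5386 -0.2337  0.0151] rect c [ 495.9 -237.8] size [449.7 294.1] ang 82.8 z [0.012 0.02 ]
```

View pics/crop.png

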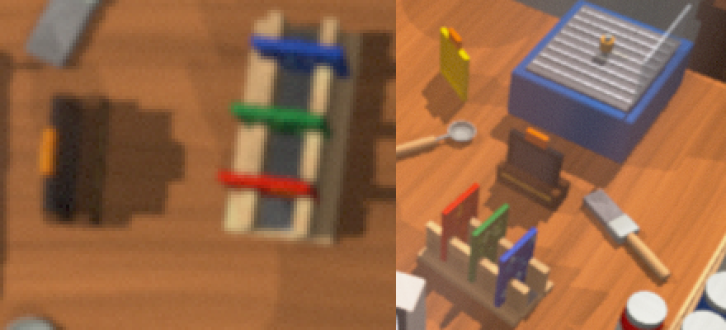

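The crop confirms the dark filter with its orange tab in the stand; the yellow one is a separate look-alike. The red tile is the rack's slot nearest the robot. Next I refine the positions by PCA.

```bash
cat > m2.py <<'E'
from h import *
def pca(q):
    c=q[:,:2].mean(0);w,v=np.linalg.eigh(np.cov((q[:,:2]-c).T));d=v[:,1];return c,d,np.degrees(np.arctan2(d[1],d[0]))%180
for n in('top','scene'):
    im=dict(np.load(f'{n}0.npz')); P=cloud(im); H=cv2.cvtColor(im['pixels'],cv2.COLOR_RGB2HSV); h,s,v=H[...,0].astype(int),H[...,1],H[...,2]
    x,y,z=P[...,0],P[...,1],P[...,2]; print(n)
    def pr(nm,m):
        q=P[m];c,d,a=pca(q);e=np.array([d,[-d[1],d[0]]]);t=(q[:,:2]-c)@e.T;lo=np.percentile(t,1,0);hi=np.percentile(t,99,0)
        print(nm,len(q),(c+(lo+hi)/2@e).round(4),'ang',round(a,1),'size',(hi-lo).round(3))
    rack=(abs(x-.5)<.2)&(abs(y-.15)<.1)
    pr('red',rack&((h<6)|(h>172))&(s>150)&(z>.122)&(z<.14))
    pr('green',rack&(h>45)&(h<80)&(s>120)&(z>.122)&(z<.14))
    pr('blue',rack&(h>105)&(h<130)&(s>120)&(z>.122)&(z<.14))
    F=(abs(x-.5)<.1)&(abs(y-.36)<.08)
    pr('frame top',F&(z>.1)&(z<.117)); pr('tab',F&(z>.122)&(z<.14)); pr('stand',F&(z>.03)&(z<.045))
    L=(abs(x-.5)<.13)&(abs(y+.08)<.1)&(z>.2)&(z<.22); pr('lamp',L)
    c=np.array([.4955,-.082]);a=np.radians(15);d=np.array([np.sin(a),-np.cos(a)]);u=np.array([np.cos(a),np.sin(a)])
    t=(P[...,:2]-c)@d;w=(P[...,:2]-c)@u
    for zz in((.14,.17),(.15,.17)):
        m=(t>.18)&(t<.29)&(abs(w)<.1)&(z>zz[0])&(z<zz[1])
        print('holder',m.sum(),'t',np.percentile(t[m],[2,10,50,90,98]).round(3),'w',np.percentile(w[m],[2,50,98]).round(3),'mid w',((np.percentile(w[m],98)+np.percentile(w[m],2))/2).round(4))
s=arm.observe();print(R.from_rotvec(s['ee_rot']).as_matrix().round(3))
E
python3 m2.py
```

```text
top
red 84 [0.4847 0.1633] ang 84.0 size [0.074 0.009]
green 75 [0.5433 0.1539] ang 83.0 size [0.073 0.009]
blue 82 [0.6015 0.1354] ang 82.1 size [0.073 0.009]
frame top 110 [0.5112 0.3518] ang 176.6 size [0.099 0.011]
tab 54 [0.5116 0.3515] ang 178.8 size [0.04 0.01]
stand 296 [0.515  0.3497] ang 175.0 size [0.118 0.042]
lamp 1260 [ 0.4942 -0.0813] ang 15.0 size [0.146 0.059]
holder 206 t [0.208 0.211 0.231 0.242 0.245] w [-0.065  0.043  0.064] mid w -0.0005
holder 187 t [0.208 0.211 0.231 0.243 0.246] w [-0.065  0.043  0.064] mid w -0.0004
scene
red 53 [0.4882 0.1632] ang 82.0 size [0.074 0.007]
green 30 [0.5476 0.1604] ang 83.4 size [0.065 0.007]
blue 65 [0.6048 0.1391] ang 81.9 size [0.071 0.006]
frame top 172 [0.5122 0.3506] ang 176.9 size [0.101 0.014]
tab 66 [0.5132 0.3501] ang 177.0 size [0.04  0.014]
stand 386 [0.5175 0.3448] ang 2.5 size [0.119 0.042]
lamp 1721 [ 0.4973 -0.0824] ang 14.9 size [0.146 0.059]
holder 418 t [0.209 0.212 0.224 0.243 0.245] w [-0.064 -0.043  0.065] mid w 0.0008
holder 371 t [0.209 0.212 0.224 0.244 0.245] w [-0.064 -0.043  0.065] mid w 0.0007
[[ 0.936  0.352 -0.001]
 [ 0.352 -0.936  0.001]
 [-0.    -0.001 -1.   ]]
```

>>> arm_command --targets '[[[0.01,-0.012,-0.03,0,0,0],[0.02,-0.025,-0.03,0,0,0],[0.03,-0.0385,-0.03,0,0,0],[0.03,-0.0385,0,0,0,0],[0.03,-0.0385,0,0,0,0],[0.03,-0.0385,0,0,0,0],[0.03,-0.0385,0,0,0,0],[0.03,-0.0385,0,0,0,0],[0.03,-0.0385,0,0,0,0],[0.03,-0.0385,0,0,0,0]]]' --jaw 0.05 --newtons 25

```text
clock: 1.35
position: [0.3513, -0.1654, 0.3356]
ee_rot: [3.091, 0.562, -0.0]
force: [0.2, 0.1, 0.4]
width: 0.543
gripper_force: 0.0
```

>>> arm_command --targets '[[[0.03,-0.0385,0,0,0,0],[0.03,-0.0385,0,0,0,0],[0.03,-0.0385,0,0,0,0],[0.03,-0.0385,0,0,0,0],[0.03,-0.0385,0,0,0,0],[0.03,-0.0385,0,0,0,0],[0.03,-0.0385,0,0,0,0],[0.03,-0.0385,0,0,0,0],[0.03,-0.0385,0,0,0,0],[0.01,-0.01,0,0,0,0]]]'

```text
clock: 2.6
position: [0.4874, 0.2682, 0.335]
ee_rot: [-3.088, -0.568, 0.002]
force: [-0.1, 0.3, -0.1]
width: 0.543
gripper_force: 0.0
```

```bash
cat >> h.py <<'E'
def go(xyz,phi):
    """tool-axes shift and z-turn to reach world xyz, tool x at angle phi (deg), tool vertical"""
    s=arm.observe();M=R.from_rotvec(s['ee_rot']);ph=np.radians(phi)
    G=R.from_matrix([[np.cos(ph),np.sin(ph),0],[np.sin(ph),-np.cos(ph),0],[0,0,-1]])
    print('t',round(s['clock'],2),'pos',np.round(s['position'],4),'shift',M.inv().apply(np.array(xyz)-s['position']).round(4),'turn',(M.inv()*G).as_rotvec().round(4),'F',np.round(s['force'],1),'grip',s['gripper_force'],'w',round(s['width'],3),'j',np.round(s['joints'],2))
    print('shift after turn',G.inv().apply(np.array(xyz)-s['position']).round(4))
E
python3 -c "
from h import *
go([.5122,.351,.25],-3.2)"
```

```text
t 2.6 pos [0.4874 0.2682 0.335 ] shift [ 0.0527 -0.0684  0.0851] turn [-0.0014  0.0014  0.4193] F [-0.1  0.3 -0.1] grip 0.0 w 0.543 j [-0.08  0.35 -0.7   1.56  0.23  1.32 -2.02]
shift after turn [ 0.0201 -0.084   0.085 ]
```

>>> arm_command --targets '[[[0,0,0,0,0,0.14],[0,0,0,0,0,0.14],[0,0,0,0,0,0.14],[0.01,-0.042,0.02,0,0,0],[0.01,-0.042,0.035,0,0,0],[0,0,0,0,0,0],[0,0,0,0,0,0]]]'

```text
clock: 3.48
position: [0.5131, 0.3469, 0.2806]
ee_rot: [3.139, -0.095, -0.001]
force: [-0.0, 0.4, 0.9]
width: 0.545
gripper_force: 0.0
```

```bash
python3 -c "
from h import *
go([.5122,.351,.112],-3.2)
im=arm.get_image('wrist');save('pics/w1.png',im);np.savez('w1.npz',**im);P=cloud(im)
H=cv2.cvtColor(im['pixels'],cv2.COLOR_RGB2HSV);m=(P[...,2]>.1)&(P[...,2]<.145)&(im['z_map']>0)
for n,mm in(('tab',m&(P[...,2]>.122)),('frame',m&(P[...,2]<.116))):
  q=P[mm];
  if len(q)>20: print(n,len(q),np.median(q,0).round(4),[np.round(k,1) for k in cv2.minAreaRect(q[:,:2].astype(np.float32)*1000)])
"
```

```text
t 3.48 pos [0.5131 0.3469 0.2806] shift [-0.0011 -0.0043  0.1686] turn [ 0.0011  0.0003 -0.0049] F [-0.   0.4  0.9] grip 0.0 w 0.545 j [-0.28  0.47 -0.6   1.5   0.28  1.26 -2.55]
shift after turn [-0.0011 -0.0041  0.1686]
tab 5735 [0.5452 0.1662 0.1324] [array([553.6, 359.5]), array([498.1, 134.5]), np.float64(87.9)]
frame 26892 [0.542  0.5502 0.105 ] [array([502.5, 364.7]), array([526.3, 234.5]), np.float64(89.9)]
```

View pics/w1.png

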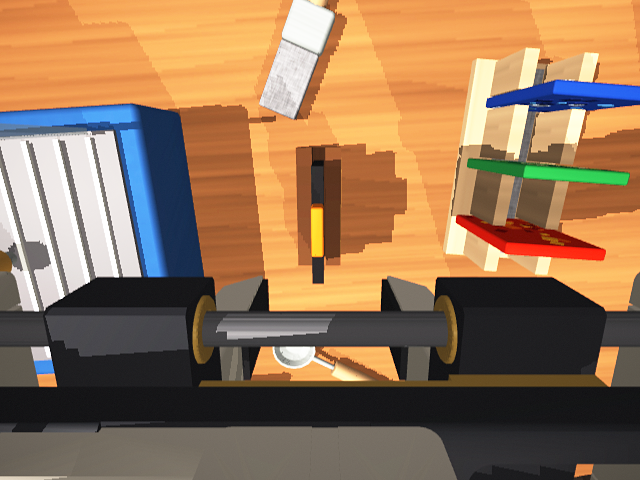

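The wrist view shows the filter with its tab at (317,230) and the red tile at (530,237). I'll isolate those regions and measure them.

```bash
python3 -c "
from h import *
im=dict(np.load('w1.npz'));P=cloud(im);x,y,z=P[...,0],P[...,1],P[...,2]
H=cv2.cvtColor(im['pixels'],cv2.COLOR_RGB2HSV);h,s=H[...,0].astype(int),H[...,1]
F=(abs(x-.512)<.07)&(abs(y-.35)<.03)
Rk=(abs(x-.53)<.12)&(abs(y-.15)<.07)&(z>.125)
for n,mm in(('tab',F&(z>.122)&(z<.14)),('frame',F&(z>.1)&(z<.118)),('stand',F&(z>.03)&(z<.045)),('red',Rk&((h<8)|(h>172))&(s>120)),('green',Rk&(h>45)&(h<80)&(s>120))):
  q=P[mm];print(n,len(q),q.mean(0).round(4),[np.round(k,1) for k in cv2.minAreaRect(q[:,:2].astype(np.float32)*1000)],q[:,2].max())
"
```

```text
tab 650 [0.515  0.3517 0.1305] [array([514.2, 351.8]), array([ 9.6, 39.2]), np.float64(86.3)] 0.13336552356785453
frame 850 [0.5199 0.3515 0.111 ] [array([513.5, 352.1]), array([  9.8, 100.4]), np.float64(86.4)] 0.11791356873963371
stand 3519 [0.5205 0.3511 0.0409] [array([517.3, 351.8]), array([ 43.9, 119.5]), np.float64(86.9)] 0.044871196026143007
red 1402 [0.4888 0.1677 0.132 ] [array([546.4, 158.4]), array([ 79.9, 130. ]), np.float64(82.6)] 0.13474301228982064
green 1461 [0.5465 0.1579 0.1326] [array([546.1, 155.6]), array([80.4, 10.4]), np.float64(82.4)] 0.1353936005839855
```

>>> arm_command --targets '[[[0.0004,-0.005,0.03,0,0,0],[0,0,0.05,0,0,0],[0,0,0.045,0,0,0],[0,0,0.03,0,0,0],[0,0,0.0135,0,0,0],[0,0,0,0,0,0],[0,0,0,0,0,0]]]'

```text
clock: 4.4
position: [0.5145, 0.3533, 0.114]
ee_rot: [-3.139, 0.095, -0.003]
force: [0.4, -0.3, 0.6]
width: 0.548
gripper_force: 0.0
```

>>> arm_command --targets '[[[0,0,0,0,0,0],[0,0,0,0,0,0],[0,0,0,0,0,0],[0,0,0,0,0,0],[0,0,0,0,0,0]]]' --jaw 0.0 --newtons 25

```text
clock: 5.03
position: [0.5136, 0.3528, 0.1122]
ee_rot: [3.14, -0.095, -0.0]
force: [0.1, 0.7, 0.5]
width: 0.109
gripper_force: 25.0
```

>>> arm_command --targets '[[[0,0,-0.01,0,0,0],[0,0,-0.025,0,0,0],[0,0,-0.04,0,0,0],[0,0,-0.05,0,0,0],[0,0,-0.05,0,0,0],[0,0,-0.045,0,0,0],[0,0,-0.025,0,0,0],[0.003,0.02,0,0,0,0],[0.005,0.035,0,0,0,0],[0.006,0.045,0,0,0,0]]]'

```text
clock: 6.28
position: [0.521, 0.2499, 0.3555]
ee_rot: [3.139, -0.094, -0.003]
force: [0.0, -0.8, -0.8]
width: 0.107
gripper_force: 25.0
```

>>> arm_command --targets '[[[0.006,0.045,0,0,0,0],[0.006,0.045,0,0,0,0],[0.006,0.045,0,0,0,0],[0.006,0.045,0,0,0,0],[0.006,0.045,0,0,0,0],[0.006,0.045,0,0,0,0],[0.006,0.045,0,0,0,0],[0.006,0.045,0,0,0,0],[0.006,0.045,0,0,0,0],[0.005,0.03,0,0,0,0]]]'

```text
clock: 7.52
position: [0.5522, -0.1896, 0.3555]
ee_rot: [3.139, -0.1, -0.005]
force: [0.3, 0.4, -1.3]
width: 0.107
gripper_force: 25.0
```

>>> arm_command --targets '[[[0.0,0.01,0,0,0,-0.05],[0,0.0,0,0,0,-0.1],[0,0,0,0,0,-0.1],[0,0,0,0,0,-0.07],[0,0,0,0,0,0],[0,0,0,0,0,0]]]'

```text
clock: 8.28
position: [0.5528, -0.1962, 0.3565]
ee_rot: [-3.115, -0.403, 0.002]
force: [-0.2, -0.2, -1.9]
width: 0.103
gripper_force: 25.0
```

```bash
python3 -c "
from h import *
go([.555,-.303,.36],15)
im=arm.get_image('wrist');save('pics/w2.png',im);np.savez('w2.npz',P=cloud(im),**im)
"
```

```text
t 8.28 pos [ 0.5528 -0.1962  0.3565] shift [-0.0251  0.1038 -0.0035] turn [-0.0004  0.0012 -0.0044] F [-0.2 -0.2 -1.9] grip 24.99880850315094 w 0.103 j [ 0.59  0.35 -0.48  1.46  0.16  1.37 -1.21]
shift after turn [-0.0256  0.1037 -0.0035]
```

View pics/w2.png

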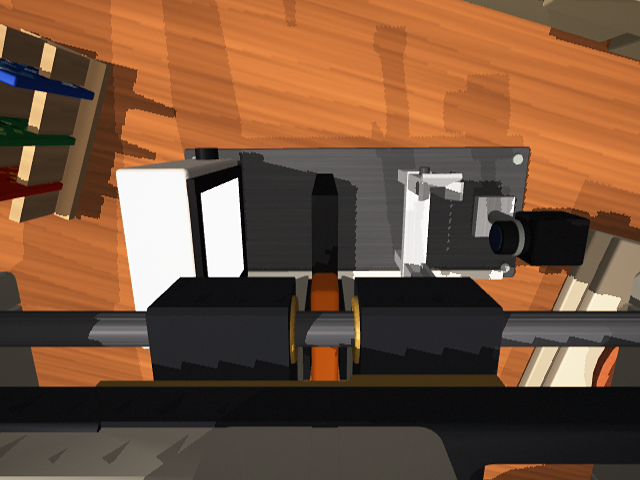

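The wrist view shows the held filter at (325,230), the holder at (405–430, 170–275) and the lamp at (180,230). I'll measure the holder in the tool frame, relative to the filter.

```bash
python3 -c "
from h import *
d=np.load('w2.npz');P=d['P'];s=arm.observe()
M=R.from_rotvec(s['ee_rot']).as_matrix();T=(P-np.array(s['position']))@M
x,y,z=T[...,0],T[...,1],P[...,2]
def st(n,m): q=T[m];print(n,len(q),'x',np.percentile(q[:,0],[1,50,99]).round(4),'y',np.percentile(q[:,1],[1,50,99]).round(4),'z',np.percentile(q[:,2],[1,99]).round(3),[np.round(k,1) for k in cv2.minAreaRect(q[:,:2].astype(np.float32)*1000)])
ok=d['z_map']>0
st('filtertop',ok&(abs(y)<.02)&(z>.26)&(z<.36)&(x>.025)&(x<.06))
for a,b in((.156,.17),(.09,.155)): st('holder%g'%a,ok&(y>.06)&(y<.135)&(z>a)&(z<b)&(abs(x+.025)<.09))
st('lamp',ok&(y<-.05)&(y>-.2)&(z>.203)&(z<.216))
m=ok&(y>.06)&(y<.135)&(z>.156)&(z<.17)&(abs(x+.025)<.09)
for lo in np.arange(-.1,.05,.01):
  k=m&(x>=lo)&(x<lo+.01)
  if k.sum()>5: print(lo.round(2),k.sum(),np.percentile(y[k],[1,50,99]).round(4))
"
```

```text
filtertop 2081 x [0.0253 0.0407 0.0493] y [-0.0041  0.0006  0.0055] z [0.    0.085] [array([37.2,  0.6]), array([24.4, 10.1]), np.float64(0.4)]
holder0.156 744 x [0.0185 0.0333 0.0416] y [0.0835 0.1051 0.1218] z [0.192 0.2  ] [array([ 29.9, 102.6]), array([39.2, 23.6]), np.float64(89.5)]
holder0.09 739 x [-0.076   0.0235  0.043 ] y [0.0904 0.1019 0.1144] z [0.202 0.266] [array([-17., 102.]), array([ 27.7, 120.1]), np.float64(87.0)]
lamp 9517 x [-0.0581  0.0047  0.0489] y [-0.1534 -0.1262 -0.0951] z [0.144 0.152] [array([ -24.6, -124.3]), array([ 60. , 148.5]), np.float64(89.6)]
0.01 43 [0.0836 0.1144 0.1223]
0.02 230 [0.0835 0.1143 0.1218]
0.03 398 [0.0837 0.1027 0.1215]
0.04 73 [0.086  0.1036 0.1187]
```

```bash
python3 -c "
from h import *
d=np.load('w2.npz');P=d['P'];s=arm.observe()
M=R.from_rotvec(s['ee_rot']).as_matrix();T=(P-np.array(s['position']))@M
x,y,z=T[...,0],T[...,1],P[...,2]
m=(d['z_map']>0)&(y>.075)&(y<.135)&(z>.02)&(abs(x-.024)<.02)
for lo in np.arange(.076,.13,.002):
  k=m&(y>=lo)&(y<lo+.002)
  if k.sum()>2: print(lo.round(3),k.sum(),'z',np.percentile(z[k],[5,25,50,75,95]).round(3),'x',np.percentile(x[k],[2,98]).round(3))
px=d['pixels'][150:300,370:540];cv2.imwrite('pics/c2.png',cv2.resize(px[:,:,::-1],None,fx=4,fy=4))
"
```

```text
0.078 1039 z [0.405 0.406 0.407 0.41  0.412] x [0.005 0.035]
0.08 242 z [0.404 0.405 0.406 0.409 0.411] x [0.005 0.035]
0.082 19 z [0.161 0.162 0.162 0.163 0.163] x [0.018 0.034]
0.084 68 z [0.155 0.161 0.162 0.163 0.164] x [0.019 0.04 ]
0.086 54 z [0.159 0.162 0.163 0.163 0.164] x [0.018 0.041]
0.088 115 z [0.07  0.074 0.08  0.16  0.163] x [0.007 0.04 ]
0.09 356 z [0.032 0.08  0.098 0.12  0.158] x [0.007 0.037]
0.092 90 z [0.038 0.08  0.136 0.156 0.163] x [0.006 0.041]
0.094 82 z [0.079 0.081 0.152 0.158 0.163] x [0.005 0.041]
0.096 65 z [0.071 0.081 0.101 0.16  0.163] x [0.006 0.042]
0.098 74 z [0.076 0.081 0.104 0.157 0.163] x [0.005 0.043]
0.1 68 z [0.078 0.081 0.107 0.16  0.163] x [0.006 0.043]
0.102 58 z [0.071 0.081 0.107 0.161 0.164] x [0.005 0.043]
0.104 48 z [0.089 0.105 0.156 0.162 0.164] x [0.005 0.042]
0.106 37 z [0.07  0.153 0.158 0.162 0.163] x [0.005 0.042]
0.108 164 z [0.103 0.121 0.138 0.15  0.163] x [0.019 0.041]
0.11 88 z [0.087 0.151 0.153 0.155 0.163] x [0.006 0.04 ]
0.112 86 z [0.081 0.154 0.156 0.158 0.163] x [0.005 0.041]
0.114 90 z [0.081 0.157 0.158 0.16  0.163] x [0.006 0.041]
0.116 86 z [0.159 0.16  0.161 0.162 0.164] x [0.019 0.041]
0.118 58 z [0.16  0.162 0.163 0.163 0.164] x [0.019 0.041]
0.12 29 z [0.161 0.162 0.162 0.163 0.163] x [0.02  0.034]
0.122 4 z [0.16  0.161 0.161 0.161 0.161] x [0.019 0.03 ]
```

View pics/c2.png

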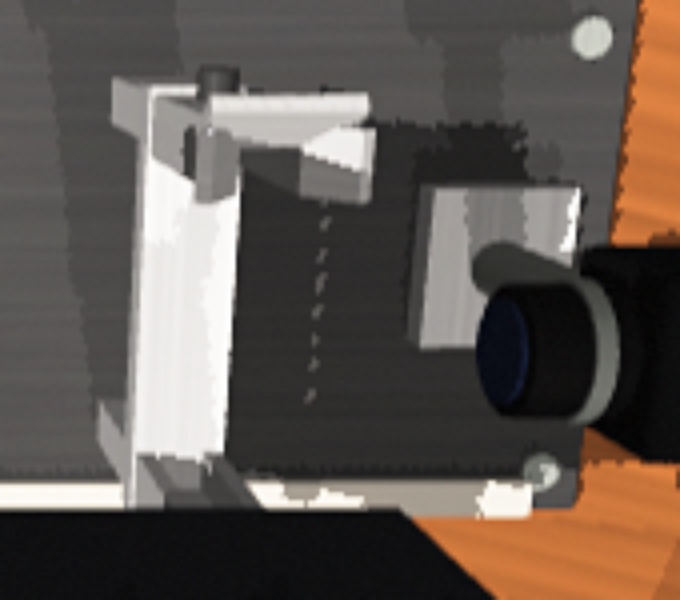

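>>> arm_command --targets '[[[-0.006,0.025,0,0,0,-0.008],[-0.007,0.03,0,0,0,0],[-0.007,0.03,0,0,0,0],[-0.0045,0.0165,0.0,0,0,0],[0,0,0,0,0,0],[0,0,0,0,0,0],[0,0,0,0,0,0]]]'

```text
clock: 9.2
position: [0.557, -0.2984, 0.3575]
ee_rot: [-3.113, -0.422, -0.001]
force: [-0.6, -0.4, -1.5]
width: 0.112
gripper_force: 25.0
```

```bash
python3 -c "
from h import *
d=np.load('w2.npz')
p0=np.array([.5528,-.1962,.3565]);M0=R.from_rotvec([-3.115,-.403,.002])
t=p0+M0.apply([-.0243,.1018,0]);print(t);t[2]=.28
go(t,15.3)
"
```

```text
[ 0.55520695 -0.30083238  0.35644835]
t 9.2 pos [ 0.557  -0.2984  0.3575] shift [-0.0024  0.0018  0.0775] turn [-0.0002 -0.0005  0.0025] F [-0.6 -0.4 -1.5] grip 24.998897463083267 w 0.112 j [ 0.69  0.42 -0.44  1.35  0.18  1.41 -1.04]
shift after turn [-0.0024  0.0018  0.0775]
```

>>> arm_command --targets '[[[-0.0012,0.001,0.02,0,0,0],[0,0,0.03,0,0,0],[0,0,0.025,0,0,0],[0,0,0,0,0,0],[0,0,0,0,0,0],[0,0,0,0,0,0]]]'

```text
clock: 9.95
position: [0.5565, -0.3012, 0.2837]
ee_rot: [3.112, 0.419, 0.003]
force: [-0.2, -0.1, -1.5]
width: 0.108
gripper_force: 25.0
```

```bash
python3 -c "
from h import *
go([.5552,-.3008,.182],15.3)
im=arm.get_image('wrist');save('pics/w3.png',im);P=cloud(im);s=arm.observe();np.savez('w3.npz',P=P,**im)
go([.5552,-.3008,.182],15.3)
M=R.from_rotvec(s['ee_rot']).as_matrix();T=(P-np.array(s['position']))@M
x,y,z=T[...,0],T[...,1],P[...,2]
def st(n,m): q=T[m];print(n,len(q),'x',np.percentile(q[:,0],[1,50,99]).round(4),'y',np.percentile(q[:,1],[1,50,99]).round(4),'z',np.percentile(P[m][:,2],[1,99]).round(3),[np.round(k,1) for k in cv2.minAreaRect(q[:,:2].astype(np.float32)*1000)])
ok=im['z_map']>0
st('filt',ok&(abs(y)<.015)&(z>.18)&(z<.3)&(x>.022)&(x<.06))
st('hold',ok&(abs(y)<.035)&(z>.155)&(z<.17)&(x>-.02)&(x<.09))
st('holdA',ok&(y<-.0)&(y>-.035)&(z>.155)&(z<.17)&(x>-.02)&(x<.09))
st('holdB',ok&(y>.0)&(y<.035)&(z>.155)&(z<.17)&(x>-.02)&(x<.09))
st('lamp',ok&(y<-.18)&(y>-.3)&(z>.203)&(z<.216))
"
```

```text
t 9.95 pos [ 0.5565 -0.3012  0.2837] shift [-0.0013 -0.0009  0.1017] turn [ 0.0015 -0.0018  0.0009] F [-0.2 -0.1 -1.5] grip 24.998941272497177 w 0.108 j [ 0.7   0.46 -0.44  1.47  0.2   1.25 -1.06]
shift after turn [-0.0011 -0.0007  0.1017]
t 10.0 pos [ 0.5564 -0.3013  0.2835] shift [-0.0012 -0.0009  0.1015] turn [ 0.0013 -0.0015  0.0008] F [ 0.2 -1.1 -2. ] grip 24.99886929988861 w 0.108 j [ 0.7   0.46 -0.44  1.47  0.2   1.25 -1.06]
shift after turn [-0.001  -0.0008  0.1015]
filt 2279 x [0.0224 0.0394 0.0493] y [-0.0041  0.0006  0.0055] z [0.192 0.283] [array([35.7,  0.6]), array([27.4, 10. ]), np.float64(0.0)]
hold 1279 x [0.0412 0.0558 0.0638] y [-0.0185  0.0005  0.0194] z [0.155 0.164] [array([52.3,  0.3]), array([23.2, 38.7]), np.float64(0.1)]
holdA 627 x [0.0413 0.0558 0.0638] y [-0.0186 -0.0121 -0.0001] z [0.155 0.164] [array([52.3, -9.6]), array([23.1, 18.9]), np.float64(0.1)]
holdB 652 x [0.0412 0.0558 0.0638] y [0.0005 0.0129 0.0195] z [0.155 0.164] [array([52.3, 10. ]), array([18.9, 23.4]), np.float64(89.2)]Traceback (most recent call last):
  File "<string>", line 14, in <m
[... 384 characters left out ...]
2)*1000)])
                                           ~~~~~~~~~~~~~^^^^^^^^^^^^^^^^^^
    return _quantile_unchecked(
        a, q, axis, out, overwrite_input, method, keepdims, weights)
    return _ureduce(a,
                    func=_quantile_ureduce_func,
    ...<5 lines>...
                    overwrite_input=overwrite_input,
                    method=method)
    r = func(a, **kwargs)
    result = _quantile(arr,
                       quantiles=q,
    ...<2 lines>...
                       out=out,
                       weights=wgt)
    slices_having_nans = np.isnan(arr[-1, ...])
                                  ~~~^^^^^^^^^
IndexError: index -1 is out of bounds for axis 0 with size 0
```

View pics/w3.png

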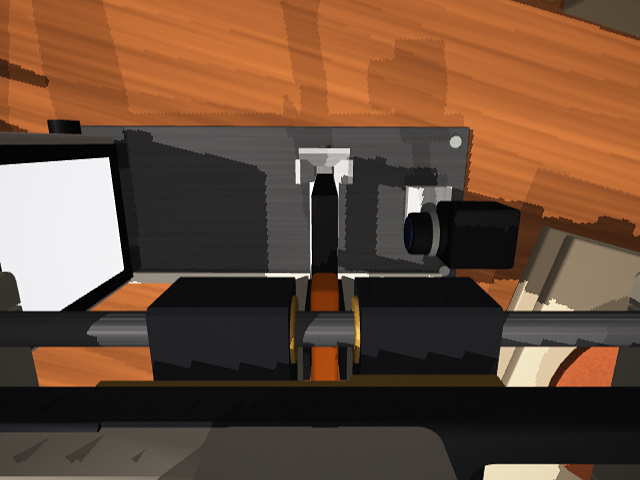

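The picture shows the filter (325,230) lined up over the holder's far channel (325,165), within about 1 mm. I'm lowering it.

>>> arm_command --targets '[[[-0.0006,0,0.01,0,0,0],[0,0,0.01,0,0,0],[0,0,0.01,0,0,0],[0,0,0.01,0,0,0],[0,0,0.01,0,0,0],[0,0,0,0,0,0]]]'

```text
clock: 10.75
position: [0.5547, -0.3012, 0.2311]
ee_rot: [-3.113, -0.419, 0.002]
force: [-0.4, -0.2, -2.0]
width: 0.11
gripper_force: 25.0
```

>>> arm_command --targets '[[[0,0,0.012,0,0,0],[0,0,0.012,0,0,0],[0,0,0.012,0,0,0],[0,0,0.006,0,0,0],[0,0,0.0,0,0,0],[0,0,0,0,0,0]]]'

```text
clock: 11.5
position: [0.5555, -0.3014, 0.1906]
ee_rot: [3.113, 0.419, 0.001]
force: [-0.0, 0.4, -1.5]
width: 0.106
gripper_force: 25.0
```

Going in freely. Last bit, gently.

>>> arm_command --targets '[[[0,0,0.003,0,0,0],[0,0,0.003,0,0,0],[0,0,0.0015,0,0,0],[0,0,0.001,0,0,0],[0,0,0,0,0,0],[0,0,0,0,0,0]]]'

```text
clock: 12.25
position: [0.5552, -0.3015, 0.1822]
ee_rot: [3.113, 0.419, 0.0]
force: [-2.5, 0.4, 5.3]
width: 0.109
gripper_force: 25.0
```

>>> arm_command --targets '[[[0,0,0.0005,0,0,0],[0,0,0,0,0,0]]]'

```text
clock: 12.5
position: [0.5552, -0.3015, 0.1821]
ee_rot: [3.113, 0.419, 0.0]
force: [-4.7, -0.5, 9.4]
width: 0.11
gripper_force: 25.0
```

>>> arm_command --targets '[[[0,0,0,0,0,0],[0,0,0,0,0,0],[0,0,0,0,0,0],[0,0,-0.01,0,0,0],[0,0,-0.02,0,0,0],[0,0,-0.04,0,0,0],[0,0,-0.05,0,0,0],[0,0,-0.03,0,0,0],[0,0,0,0,0,0],[0,0,0,0,0,0]]]' --jaw 0.04

```text
clock: 13.75
position: [0.5549, -0.3014, 0.3309]
ee_rot: [-3.113, -0.419, 0.001]
force: [-1.7, 0.8, -0.1]
width: 0.439
gripper_force: 0.0
```

```bash
python3 -c "
from h import *
im=arm.get_image('wrist');P=cloud(im);save('pics/w4.png',im)
x,y,z=P[...,0],P[...,1],P[...,2];H=cv2.cvtColor(im['pixels'],cv2.COLOR_RGB2HSV)
im=arm.get_image('top');P2=cloud(im)
im=arm.get_image('scene');P3=cloud(im)
for P in(P,P2,P3):
  m=(abs(P[...,0]-.555)<.025)&(abs(P[...,1]+.303)<.025)&(P[...,2]>.17)&(P[...,2]<.23)
  q=P[m];
  if len(q)>5:print(len(q),np.percentile(q,[2,50,98],axis=0).round(4),[np.round(k,1) for k in cv2.minAreaRect(q[:,:2].astype(np.float32)*1000)])
go([.4875,.163,.33],82.5)
"
```

```text
884 [[ 0.5368 -0.3101  0.179 ]
 [ 0.5597 -0.3008  0.1992]
 [ 0.5789 -0.2927  0.2009]] [array([ 555., -302.]), array([53.6,  9.8]), np.float64(15.1)]
13 [[ 0.5305 -0.3116  0.177 ]
 [ 0.5336 -0.306   0.1821]
 [ 0.5361 -0.3024  0.2014]] [array([ 532.9, -306.9]), array([9.3, 5.6]), np.float64(79.9)]
245 [[ 0.5318 -0.3123  0.1721]
 [ 0.5573 -0.3038  0.1926]
 [ 0.5786 -0.2929  0.2022]] [array([ 555.4, -302.5]), array([52.7, 11.8]), np.float64(17.1)]
t 13.9 pos [ 0.5547 -0.3013  0.3301] shift [ 0.058  -0.4655  0.0006] turn [-2.0000e-03  6.0000e-04 -1.1722e+00] F [1.  0.1 0.4] grip 0.0 w 0.434 j [ 0.7   0.44 -0.44  1.39  0.19  1.35 -1.05]
shift after turn [ 4.515e-01 -1.272e-01  1.000e-04]
```

The filter is home: its tab top is at 0.200 and the tab is centred at (0.555,-0.302). On to the red tile.

>>> arm_command --targets '[[[0.003,-0.0265,0,0,0,0],[0.0065,-0.0465,0,0,0,0],[0.0065,-0.0465,0,0,0,0],[0.0065,-0.0465,0,0,0,0],[0.0065,-0.0465,0,0,0,0],[0.0065,-0.0465,0,0,0,0],[0.0065,-0.0465,0,0,0,0],[0.0065,-0.0465,0,0,0,0],[0.0065,-0.0465,0,0,0,0],[0.006,-0.0465,0,0,0,0]]]'

```text
clock: 15.15
position: [0.4957, 0.1451, 0.3306]
ee_rot: [3.113, 0.419, -0.002]
force: [-0.1, -1.0, 0.9]
width: 0.435
gripper_force: 0.0
```

>>> arm_command --targets '[[[0,-0.02,0,0,0,-0.09],[0,0,0,0,0,-0.12],[0,0,0,0,0,-0.14],[0,0,0,0,0,-0.14],[0,0,0,0,0,-0.14],[0,0,0,0,0,-0.14],[0,0,0,0,0,-0.14],[0,0,0,0,0,-0.14],[0,0,0,0,0,-0.12],[0,0,0,0,0,0]]]'

```text
clock: 16.4
position: [0.4908, 0.1629, 0.3306]
ee_rot: [-2.364, -2.067, 0.002]
force: [0.3, 0.4, 0.2]
width: 0.435
gripper_force: 0.0
```

```bash
cat > red.py <<'E'
from h import *
go([.4875,.163,.122],82.5)
im=arm.get_image('wrist');save('pics/w5.png',im);P=cloud(im);x,y,z=P[...,0],P[...,1],P[...,2]
H=cv2.cvtColor(im['pixels'],cv2.COLOR_RGB2HSV);h,s=H[...,0].astype(int),H[...,1]
m=(abs(x-.487)<.03)&(abs(y-.16)<.06)&(z>.127)&(z<.137)&((h<12)|(h>172))&(s>100)
q=P[m];print(len(q),q.mean(0).round(4),[np.round(k,1) for k in cv2.minAreaRect(q[:,:2].astype(np.float32)*1000)])
E
python3 red.py
```

```text
t 16.4 pos [0.4908 0.1629 0.3306] shift [-0.0003 -0.003   0.2086] turn [-0.0013  0.0003 -0.003 ] F [0.3 0.4 0.2] grip 0.0 w 0.435 j [ 0.26  0.32 -0.89  1.65  0.25  1.3  -0.81]
shift after turn [-0.0003 -0.0033  0.2086]
976 [0.487  0.1676 0.1321] [array([486.5, 166.2]), array([79.6,  9.9]), np.float64(82.2)]
```

>>> arm_command --targets '[[[0.0027,-0.0045,0.02,0,0,0],[0,0,0.045,0,0,0],[0,0,0.05,0,0,0],[0,0,0.04,0,0,0],[0,0,0.03,0,0,0],[0,0,0.015,0,0,0],[0,0,0.0085,0,0,0],[0,0,0,0,0,0],[0,0,0,0,0,0]]]'

```text
clock: 17.58
position: [0.4875, 0.1667, 0.1236]
ee_rot: [2.364, 2.068, 0.002]
force: [1.4, -0.7, 0.3]
width: 0.438
gripper_force: 0.0
```

>>> arm_command --targets '[[[0,0,0,0,0,0],[0,0,0,0,0,0],[0,0,0,0,0,0],[0,0,0,0,0,0],[0,0,0,0,0,0]]]' --jaw 0.0 --newtons 35

```text
clock: 18.2
position: [0.487, 0.1664, 0.1228]
ee_rot: [2.364, 2.069, 0.0]
force: [-1.1, 0.4, 2.0]
width: 0.105
gripper_force: 35.0
```

```bash
python3 -c "
from h import *
go([.4865,.1662,.122],82.3)"
```

```text
t 18.2 pos [0.487  0.1664 0.1228] shift [-0.0003 -0.0005  0.0008] turn [0.0002 0.0001 0.0013] F [-1.1  0.4  2. ] grip 34.98956322669983 w 0.105 j [ 0.14  0.52 -0.78  1.94  0.47  0.87 -1.02]
shift after turn [-0.0003 -0.0005  0.0008]
```

>>> arm_command --targets '[[[0,0,-0.005,0,0,0],[0,0,-0.015,0,0,0],[0,0,-0.025,0,0,0],[0,0,-0.035,0,0,0],[0,0,-0.04,0,0,0],[0,0,-0.04,0,0,0],[0,0,-0.04,0,0,0],[0,0,-0.04,0,0,0],[0,0,-0.02,0,0,0],[0,0,0,0,0,0]]]'

```text
clock: 19.45
position: [0.487, 0.1672, 0.3847]
ee_rot: [2.363, 2.069, 0.005]
force: [-0.2, 0.5, -3.5]
width: 0.109
gripper_force: 35.0
```

>>> arm_command --targets '[[[0,0,0,0,0,0.06],[0,0,0,0,0,0.12],[0,0,0,0,0,0.14],[0,0,0,0,0,0.14],[0,0,0,0,0,0.14],[0,0,0,0,0,0.14],[0,0,0,0,0,0.14],[0,0,0,0,0,0.14],[0,0,0,0,0,0.1],[0,0,0,0,0,0.05]]]'

```text
clock: 20.7
position: [0.4862, 0.1662, 0.3815]
ee_rot: [3.113, 0.416, -0.003]
force: [-0.1, -0.4, -2.9]
width: 0.106
gripper_force: 35.0
```

```bash
python3 -c "
from h import *
go([.5296,-.2063,.38],15.1)"
```

```text
t 20.7 pos [0.4862 0.1662 0.3815] shift [-0.056   0.3709  0.0017] turn [0.0002 0.0021 0.0023] F [-0.1 -0.4 -2.9] grip 34.98528599739075 w 0.106 j [ 0.12  0.24 -0.69  1.57  0.15  1.39 -1.89]
shift after turn [-0.0551  0.371   0.0015]
```

>>> arm_command --targets '[[[-0.003,0.02,0,0,0,0],[-0.007,0.045,0,0,0,0],[-0.008,0.05,0,0,0,0],[-0.008,0.05,0,0,0,0],[-0.008,0.05,0,0,0,0],[-0.008,0.05,0,0,0,0],[-0.007,0.05,0,0,0,0],[-0.005,0.036,0,0,0,0],[-0.002,0.02,0,0,0,0],[0,0,0,0,0,0]]]'

```text
clock: 21.95
position: [0.5308, -0.2068, 0.3817]
ee_rot: [-3.113, -0.417, 0.002]
force: [0.1, 0.7, -2.3]
width: 0.105
gripper_force: 35.0
```

```bash
python3 -c "
from h import *
go([.5296,-.2063,.1808],15.1)
im=arm.get_image('wrist');P=cloud(im);s=arm.observe();M=R.from_rotvec(s['ee_rot']).as_matrix();T=(P-np.array(s['position']))@M
x,y,z=T[...,0],T[...,1],P[...,2];ok=im['z_map']>0
def st(n,m):
  q=T[m]
  if len(q)>9:print(n,len(q),'x',np.percentile(q[:,0],[1,50,99]).round(4),'y',np.percentile(q[:,1],[1,50,99]).round(4),[np.round(k,1) for k in cv2.minAreaRect(q[:,:2].astype(np.float32)*1000)])
st('tile',ok&(abs(y)<.02)&(T[...,2]>-.02)&(T[...,2]<.1)&(x>.02)&(x<.06))
st('lamp',ok&(y<-.05)&(y>-.25)&(z>.203)&(z<.216)&(abs(x)<.12))
st('filt',ok&(y>.07)&(y<.12)&(z>.172)&(z<.205)&(abs(x)<.12))
st('hold',ok&(y>.07)&(y<.13)&(z>.156)&(z<.167)&(abs(x)<.12))
"
```

```text
t 21.95 pos [ 0.5308 -0.2068  0.3817] shift [-0.0007 -0.0006  0.2009] turn [-0.0012  0.0013  0.0026] F [ 0.1  0.7 -2.3] grip 34.98528063297272 w 0.105 j [ 0.63  0.31 -0.48  1.45  0.14  1.41 -1.16]
shift after turn [-0.001  -0.0008  0.2009]
tile 2281 x [0.0204 0.0354 0.0405] y [-0.0042  0.0006  0.0056] [array([30.3,  0.7]), array([10. , 20.6]), np.float64(89.8)]
lamp 11076 x [-0.0619  0.0157  0.0737] y [-0.1576 -0.1294 -0.0994] [array([   0.6, -128.8]), array([ 60. , 147.8]), np.float64(90.0)]
filt 1741 x [-0.0502  0.0021  0.0476] y [0.0934 0.0964 0.1036] [array([-1.6, 98.7]), array([ 10.9, 100.1]), np.float64(89.9)]
hold 1233 x [-0.0613  0.046   0.0648] y [0.0795 0.0968 0.1174] [array([ 1.5, 98.5]), array([ 39.1, 126.8]), np.float64(90.0)]
```

Well centred between the lamp face (−0.099) and the holder (+0.0985). Lowering.

>>> arm_command --targets '[[[-0.0003,-0.0005,0.015,0,0,0],[0,0,0.025,0,0,0],[0,0,0.03,0,0,0],[0,0,0.03,0,0,0],[0,0,0.03,0,0,0],[0,0,0.03,0,0,0],[0,0,0.023,0,0,0],[0,0,0.0125,0,0,0],[0,0,0.005,0,0,0],[0,0,0,0,0,0]]]'

```text
clock: 23.25
position: [0.5309, -0.2054, 0.1825]
ee_rot: [3.113, 0.42, 0.001]
force: [1.0, -0.7, -3.0]
width: 0.107
gripper_force: 35.0
```

>>> arm_command --targets '[[[0,0,0,0,0,0],[0,0,0,0,0,0],[0,0,0,0,0,0],[0,0,0,0,0,0]]]'

```text
clock: 23.75
position: [0.5307, -0.2058, 0.1824]
ee_rot: [3.113, 0.419, 0.0]
force: [0.0, 0.4, -4.3]
width: 0.108
gripper_force: 35.0
```

```bash
python3 -c "
from h import *
go([.5296,-.2063,.1808],15.1)
im=arm.get_image('scene');save('pics/s9.png',im);P=cloud(im);H=cv2.cvtColor(im['pixels'],cv2.COLOR_RGB2HSV);h,s=H[...,0].astype(int),H[...,1]
m=(abs(P[...,0]-.53)<.07)&(abs(P[...,1]+.206)<.05)&((h<10)|(h>170))&(s>120)&(P[...,2]>.03)
q=P[m];print(len(q),np.percentile(q,[1,50,99],axis=0).round(4))
cv2.imwrite('pics/s9c.png',cv2.resize(im['pixels'][180:430,180:400,::-1],None,fx=2.3,fy=2.3))
"
```

```text
t 23.75 pos [ 0.5307 -0.2058  0.1824] shift [-0.0012  0.0002  0.0016] turn [ 0.0002 -0.0002  0.0041] F [ 0.   0.4 -4.3] grip 34.985559582710266 w 0.108 j [ 0.61  0.45 -0.46  1.76  0.23  0.98 -1.24]
shift after turn [-0.0012  0.0002  0.0016]
500 [[ 0.4976 -0.2309  0.0753]
 [ 0.556  -0.2046  0.134 ]
 [ 0.5713 -0.1921  0.2376]]
```

View pics/s9c.png

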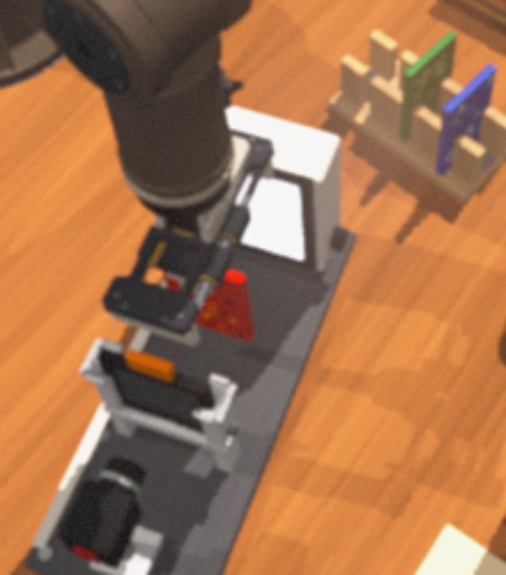

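The crop shows the red tile held at (230,305) between the window and the filter. The filter is seated in its holder at (155,385), and the green and blue tiles are undisturbed. All values are within tolerance, so I'm handing in.

```bash
python3 -c "
from cell import arm
print(arm.sign_off())"
```

```text
the job is handed in; nothing more can be done
None
```

I handed the job in at about 24 s. The filter is home in the holder and released, and the red tile is held still, centred about midway between window and filter; sign-off gave no verdict.

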